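Reset the toppled dust monitor with the pin

TASK

The small dust monitor has been knocked over: stand it upright on the table on its own base and let go of it. Then draw the reset pin out of its wooden block, reach its steel shank down through the hole in the monitor's top and press the recessed button fully down. Finish while still gripping the pin and holding the button down, with the monitor standing upright; leave the sanding block, the bearing and the dish of parts where they are.

Things in the scene. Friction and masses are not known exactly. Their poses are not given: they have to be found in the camera images.
- monitor: Dust monitor, loose, 0.35 kg: a flat-sided block, 56 x 56 mm by 80 mm tall, lower 52 mm black and heavier, upper 28 mm a grey cover with a hole in its top. Origin: centre of its base; z: base to top; x, y square to the sides. Starts lying on its +y side, top (z) to the robot's left within 25 degrees, x level and about away from the robot. Grip its sides 56 mm wide.
- hole_mouth (a point): Centre of the mouth of the hole in the monitor's top, 80 mm from the base along the monitor's z. The hole is 14 mm in diameter, straight along the monitor's z, chamfered 2 mm at the mouth; the button's face lies 22 mm below the mouth.
- reset_button (a joint): Steel push button at the bottom of the hole, 11.6 mm in diameter, sprung: 0 = out, 0.005 m = fully down (its face is then 27 mm below the mouth). It starts to move at about 1.5 N, is fully down at about 5 N, and springs back when released.
- reset_pin: Reset pin, loose, 60 g, upright in the block: a round blunt steel shank, 6 mm thick and 46 mm long, under a pale wooden handle 20 x 20 mm square and 66 mm long (46 to 112 mm above the tip, brass ferrule at its foot). Origin at the tip; z points from tip to handle; x and y are square to the handle's flats.
- pin_tip (a point): The blunt end of the pin's shank, on its axis.
- pin_block: Dark wooden block, fixed, 74 x 74 x 56 mm high, with a hole 10 mm in diameter and 50 mm deep in the middle of its top in which the pin stands: the handle rests on the block's top, the tip is 46 mm below it. Origin: centre of its underside, on the table.
- sanding_block: Bystander: sanding block, 63 x 112 x 33 mm, its long side about across the table, lying near the table's front edge, in front of the wooden plate. Origin: centre of its underside.
- bearing: Bystander: ball bearing lying flat, 62 mm in diameter, 16 mm high, in the shallow round wooden plate (rim 16 mm high, floor 4 mm above the table) left of and beyond the monitor. Origin: centre of its underside.
- parts_dish: Bystander: shallow wooden dish with small black parts, 99 mm in diameter, 23 mm high, on the table to the right of the monitor. Origin: centre of its underside.
Things that resemble listed ones, but are neither listed nor needed, are in the scene too. What is meant by the reset_pin is not red, and is the smaller of those in its own colour.

How it is judged:
By the outcome, as a careful person would: the job done as asked, in the order asked, and still so for the second after the job is handed in, while the arm keeps its last pose, push and grip.
It also fails if it takes over 64 s, if anything falls off the work surface, if the arm or the gripper's body presses on something with over 40 N, if the wrist force passes 120 N, or if a joint passes its speed limit or range.

ROBOT

A 6-joint arm with a two-finger parallel gripper is mounted at the origin on a cart in front of the work surface, level with it; the furniture and walls round the work are solid. World frame = base frame: x ahead of the robot, y to its left, z up, the work surface at z = 0. Lengths are in m, angles in degrees, forces in N, time in s.
With the tool pointing down it reaches from about 0.375 to 0.9 m from the base axis. Payload 3.1 kg.
Tool frame: the origin (TCP) lies on the centre line of the jaws, within the pads' length; the fingertips stand 8 mm ahead of it and the grasp point (between the pads) lies 11 mm behind it; z points along the fingers, y is the line along which they close (so a half turn about z gives the same grasp; the last joint's range is limited). The gripper opens to 87 mm and grips with 3 to 60 N. Pads are 19 mm wide; open, the fingers measure 117 mm over their backs; the gripper's body (75 mm by 190 mm) begins 51 mm behind the grasp point.
Start: joints at [-76.576, 30.224, 82.088, -0, 67.689, -10.227], TCP at [0.251, -0.572, 0.231] pointing down, gripper open.
Joint ranges: [-176.69, 176.69], [-43.24, 126.21], [12.49, 139.97], [-82, 262], [0, 151.66], [-163.58, 163.58]. Speed limits (degrees/s): [159.86, 159.86, 180, 180, 180, 180].

INTERFACE

Orientations are given as a 3x3 rotation matrix whose columns are the frame's x, y, z axes.
In Python, from rig import * gives the robot as it stands.
- The arm moves only by the tool step_arm, never from a script. Its argument "targets" is a list of rows, each a list of 5 numbers: the opening, from -1 (shut) to 1 (fully open), then the shift along the world's x, y, z normalised to -1 to 1, where 1 is 0.25 m, then the turn about the world's z normalised to -1 to 1, where 1 is 180 degrees. In form: [[fingers, x, y, z, turn], ...]. A call has 1 to 20 rows; each row is the pose to reach, as a shift and turn from the pose commanded when the call began, turning the shorter way round; what a row does not reach only later rows make up. A row lasts 1/10 s, in which the tool goes at most 50 mm and 8.59 degrees, less where a joint would pass 70% of its speed; a pose out of reach is approached as far as the arm can. A call with a number of a shift or a turn outside -1 to 1 is refused whole. A call with a gripper value outside its range is refused whole. The fingers move at their own pace and stop on an object; the grip force is fixed at half the most. Time passes only in rows, so rows that repeat a pose let the fingers close. It gives the time, the measured TCP pose, the force, the opening and the grip force at its end, in the units of the state.
- read_state(): the state, without advancing time (a new reading comes with each control period).
- capture(name): name is "side" or "top" or "wrist"; returns a dict with "color" (480x640x3 uint8, red, green, blue), "mtx" (3x3 intrinsics, pixels), "pose" (4x4, takes a point from camera to world coordinates). Camera axes: x right, y down, z forward; pixel columns grow to the right and rows downward; lengths in m; the calibration is good to about 2 mm. A picture is of the moment at which its call begins. There is no depth.
- hand_in(): hands the job in; it is judged then, once.
The state is a dict: "time_s": time; "joint_positions": joint angles; "qvel": joint speeds; "tau": joint torques, N m; "position": TCP position; "tcp_rot": TCP orientation; "force": force on the tool from outside, world axes, zero at the start; "moment": the same for the moment, N m; "opening": opening from 0.0 (shut) to 1.0 (fully open); "grasp_force": force on a finger pad.
Only numpy, scipy, OpenCV 4.12 (cv2) and the standard library are available. Lean on these libraries where they do the work, as an engineer would, in place of code of your own. Each camera call takes 0.05 s, during which the arm holds its last target. There are 200 camera calls.

## Working session

There is one attempt and no reset: what is moved stays moved. The work goes in short steps, Python scripts to look and compute and a tool call to move; the robot and the scene stay as the last step left them, time stands still between calls to the robot, and variables do not carry over. Pictures are saved under pics/ and viewed, at most 10 in all, crops included, and the job is handed in when it is done.

Besides the shell and the picture viewer there is one more tool, called after "Emit:" as name(argument=value, ...), one argument or row to a line, values as JSON. step_arm: Moves the arm, as the interface text tells. Scaled input: -1 to 1 covers 0.25 m each way for a shift and 180 degrees each way for a turn. Its arguments: {"type":"object","properties":{"targets":{"type":"array","items":{"type":"array","items":{"type":"number"}}}},"required":["targets"]}

```bash
ls; mkdir -p pics; python3 - <<'E'
from rig import *
import cv2,numpy as np
for n in ["side","top"]:
    c=capture(n); cv2.imwrite(f"pics/{n}0.png",c["color"][:,:,::-1]); print(n,c["mtx"].round(1).tolist(),c["pose"].round(4).tolist())
s=read_state(); print(s["time_s"],s["position"],s["tcp_rot"],s["opening"])
E
```

```text
pics
side [[585.0, 0.0, 316.9], [0.0, 585.0, 232.1], [0.0, 0.0, 1.0]] [[-0.9896, -0.0904, 0.1121, 0.2974], [-0.1425, 0.5037, -0.8521, 1.4241], [0.0205, -0.8592, -0.5113, 0.8671], [0.0, 0.0, 0.0, 1.0]]
top [[470.4, 0.0, 317.8], [0.0, 470.4, 241.0], [0.0, 0.0, 1.0]] [[0.0039, -0.9972, 0.0742, 0.3632], [-1.0, -0.0042, -0.0039, 0.0577], [0.0042, -0.0741, -0.9972, 1.7186], [0.0, 0.0, 0.0, 1.0]]
0.1 [ 0.25059646 -0.57185307  0.2296445 ] [[ 9.16007877e-01  4.01160014e-01 -4.61488789e-04]
 [ 4.01160117e-01 -9.16005860e-01  1.95599091e-03]
 [ 3.61938905e-04 -1.97683397e-03 -9.99997981e-01]] 1.001731313960017
```

View pics/side0.png

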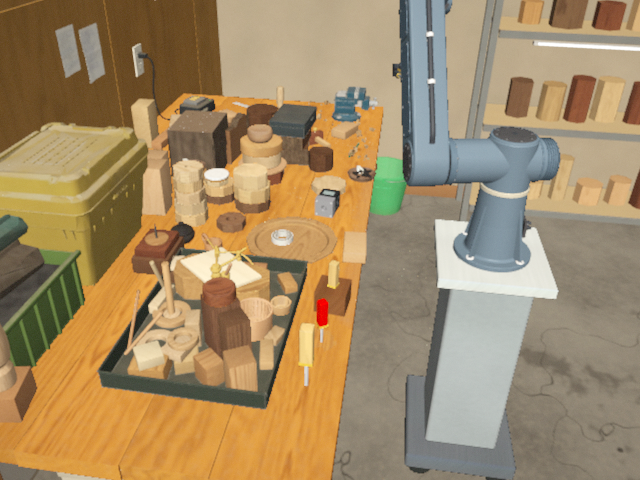

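View pics/top0.png

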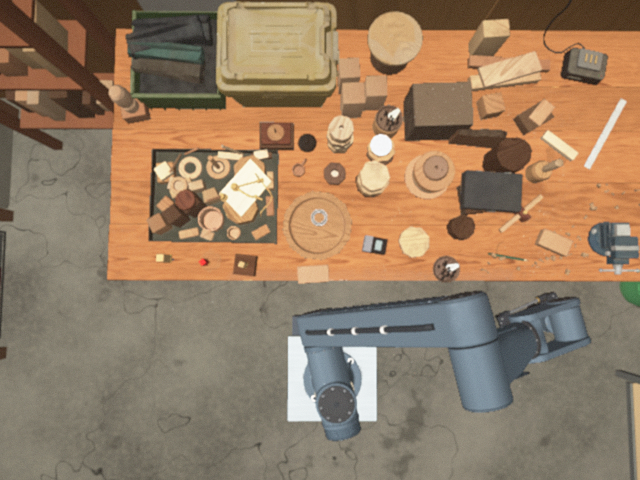

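Side view: the pin candidates are the pale handle in the dark block (332,275), the red one (322,313) and a larger pale one (306,345). The top view shows the same three at (244,265), (204,262) and (162,258). The description points to the pale one in the block; the monitor is at side (327,203) / top (375,244). I'll check this in close crops.

```bash
python3 - <<'E'
import cv2,numpy as np
t=cv2.imread("pics/top0.png"); s=cv2.imread("pics/side0.png")
f=lambda im,x,y,w,h,k: cv2.resize(im[y:y+h,x:x+w],None,fx=k,fy=k,interpolation=cv2.INTER_CUBIC)
A=np.vstack([np.hstack([f(t,345,224,50,37,8),f(t,225,247,50,37,8)]),np.hstack([f(s,302,180,50,37,8),f(s,300,255,66,49,8)[:296,:400]])])
cv2.imwrite("pics/crop0.png",A)
E
```

```text
(no output)
```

View pics/crop0.png

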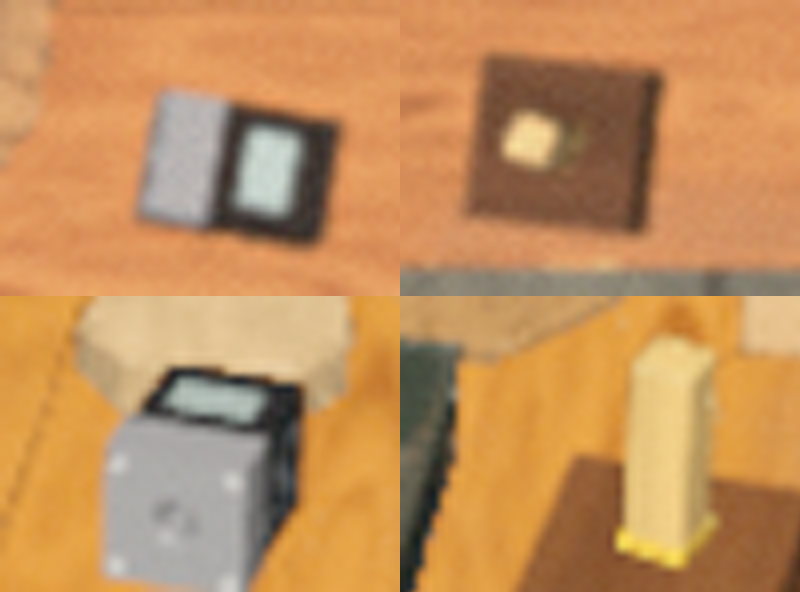

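The crop confirms it: the monitor lies with its grey top to the left in the top view, corners about (365,235), (387.5,239), (385,254) and (362,252). The pale pin in the dark block has its handle top at about (291.5−225…)→(241.5,264).

```bash
cat > h.py <<'E'
from rig import *
import cv2,numpy as np
def ray(c,uv,z):
    d=c["pose"][:3,:3]@np.linalg.solve(c["mtx"],[uv[0],uv[1],1.]); o=c["pose"][:3,3]
    return o+d*(z-o[2])/d[2]
def proj(c,P):
    q=(np.asarray(P)-c["pose"][:3,3])@c["pose"][:3,:3]; q=q@c["mtx"].T; return q[...,:2]/q[...,2:]
def tri(cs,uvs):
    A=[];b=[]
    for c,uv in zip(cs,uvs):
        d=c["pose"][:3,:3]@np.linalg.solve(c["mtx"],[uv[0],uv[1],1.]); d/=np.linalg.norm(d)
        M=np.eye(3)-np.outer(d,d); A.append(M); b.append(M@c["pose"][:3,3])
    return np.linalg.lstsq(np.vstack(A),np.hstack(b),rcond=None)[0]
E
python3 - <<'E'
from h import *
c=capture("top"); s=capture("side")
C=[ray(c,(345+x/8-.5,224+y/8-.5),.056) for x,y in [(160,90),(340,122),(318,243),(138,222)]]
for p in C: print(p.round(4))
m=np.mean(C,0); print("mid",m.round(4), np.degrees(np.arctan2(*(C[0]+C[3]-C[1]-C[2])[[1,0]])))
B=[ray(c,(225+(x-400)/8-.5,247+y/8-.5),.056) for x,y in [(485,55),(645,72),(632,232),(468,215)]]
for p in B: print(p.round(4))
print("block",np.mean(B,0).round(4))
print("handle",ray(c,(225+131/8-.5,247+139/8-.5),.122))
su=(300+(674-400)/8-.5,255+(350-296)/8-.5); print(ray(s,su,.122), ray(s,(300+(666-400)/8-.5,255+(546-296)/8-.5),.056))
print("hole mouth side", ray(s,(302+175/8-.5,180+(522-296)/8-.5),.028))
E
```

```text
[ 0.5099 -0.1142  0.056 ]
[ 0.496 -0.194  0.056]
[ 0.4423 -0.1839  0.056 ]
[ 0.4512 -0.1043  0.056 ]
mid [ 0.4748 -0.1491  0.056 ] 81.83562426232113
[0.4419 0.3434 0.056 ]
[0.4346 0.2727 0.056 ]
[0.3641 0.2774 0.056 ]
[0.3713 0.3497 0.056 ]
block [0.403  0.3108 0.056 ]
handle [0.40321098 0.31202555 0.122     ]
[0.40394303 0.30569873 0.122     ] [0.40341568 0.31035087 0.056     ]
hole mouth side [ 0.48267339 -0.11946414  0.028     ]
```

Emit:
step_arm(
  targets=[
    [1,0.1,0.2,0,0.04],
    [1,0.2,0.4,0,0.08],
    [1,0.3,0.6,0,0.12],
    [1,0.4,0.8,0,0.16],
    [1,0.5,1.0,0,0.2],
    [1,0.5,1.0,0,0.2],
  ],
)

```text
time_s: 0.8
position: [0.3762, -0.3186, 0.2304]
tcp_rot: [[0.502, 0.865, -0.001], [0.865, -0.502, 0.002], [0.002, -0.002, -1.0]]
force: [0.2, 0.2, -0.1]
opening: 1.0
grasp_force: 0.0
```

Emit:
step_arm(
  targets=[
    [1,0.2,0.2,0,0.04],
    [1,0.3,0.4,0,0.08],
    [1,0.36,0.55,0,0.12],
    [1,0.36,0.6,0,0.125],
    [1,0.36,0.6,0,0.125],
  ],
)

```text
time_s: 1.3
position: [0.4658, -0.1686, 0.2303]
tcp_rot: [[0.131, 0.991, -0.001], [0.991, -0.131, 0.002], [0.002, -0.001, -1.0]]
force: [-0.8, -0.1, 0.6]
opening: 1.0
grasp_force: 0.0
```

```bash
python3 - <<'E'
from h import *
w=capture("wrist"); cv2.imwrite("pics/w1.png",w["color"][:,:,::-1]); st=read_state()
print(st["time_s"],st["position"],st["tcp_rot"].round(3).tolist(),st["force"]); print(w["mtx"],w["pose"].round(3))
E
```

```text
1.35 [ 0.46584854 -0.17079457  0.2304691 ] [[0.133, 0.991, -0.001], [0.991, -0.133, 0.0], [-0.0, -0.001, -1.0]] [-0.56373931 -0.85998792 -0.96713653]
[[352.69426427   0.         321.61751171]
 [  0.         352.69426427 239.97391197]
 [  0.           0.           1.        ]] [[ 0.991 -0.124 -0.041  0.476]
 [-0.131 -0.947 -0.292 -0.088]
 [-0.003  0.295 -0.955  0.385]
 [ 0.     0.     0.     1.   ]]
```

View pics/w1.png

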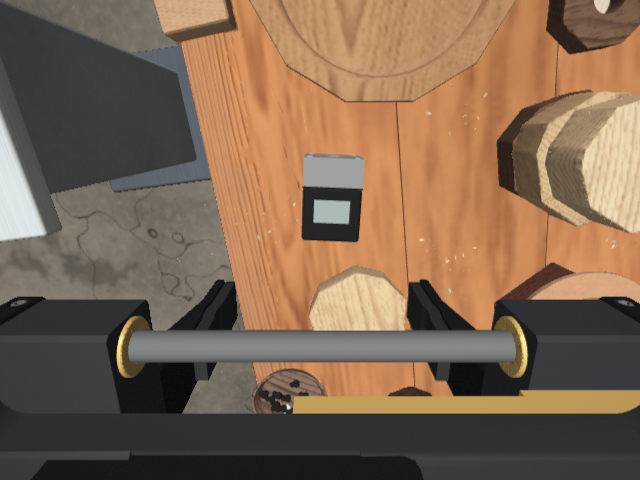

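The wrist view shows the monitor's top face with its corners at (303,239), (359,241), (364,160) and (304,158). A wooden slice sits close to its right at (358,300), and the fingers are clear.

```bash
python3 - <<'E'
from h import *
w=capture("wrist");c=capture("top")
C=[ray(w,p,.056) for p in [(304.5,158),(303,239.5),(359.5,241.5),(364,160)]]
for p in C: print(p.round(4))
m=np.mean(C,0); d=C[0]+C[3]-C[1]-C[2];print("mid",m.round(4), np.degrees(np.arctan2(d[1],d[0])),np.linalg.norm(d)/2)
print("slice edge y",ray(c,(399,241),.02),ray(w,(358,267),.02))
print("plate edge",ray(w,(380,101),.016))
E
```

```text
[ 0.457  -0.1114  0.056 ]
[ 0.4441 -0.1881  0.056 ]
[ 0.4986 -0.1974  0.056 ]
[ 0.5106 -0.1204  0.056 ]
mid [ 0.4776 -0.1543  0.056 ] 80.82907168779663 0.07789112073455501
slice edge y [ 0.49087013 -0.24291308  0.02      ] [ 0.49641554 -0.23855624  0.02      ]
plate edge [ 0.5356995  -0.07006193  0.016     ]
```

Emit:
step_arm(
  targets=[
    [1,0.064,0.198,0,-0.008],
    [1,0.064,0.198,-0.15,-0.008],
    [1,0.064,0.198,-0.3,-0.008],
    [1,0.064,0.198,-0.45,-0.008],
    [1,0.064,0.198,-0.6,-0.008],
    [1,0.064,0.198,-0.7,-0.008],
    [1,0.064,0.198,-0.78,-0.008],
    [1,0.064,0.198,-0.854,-0.008],
    [1,0.064,0.198,-0.854,-0.008],
    [-1,0.064,0.198,-0.854,-0.008],
    [-1,0.064,0.198,-0.854,-0.008],
    [-1,0.064,0.198,-0.854,-0.008],
    [-1,0.064,0.198,-0.854,-0.008],
    [-1,0.064,0.198,-0.854,-0.008],
    [-1,0.064,0.198,-0.854,-0.008],
  ],
)

```text
time_s: 2.95
position: [0.4822, -0.1231, 0.0177]
tcp_rot: [[0.161, 0.987, 0.001], [0.987, -0.161, -0.001], [-0.0, 0.001, -1.0]]
force: [0.5, 0.5, 4.5]
opening: 0.64
grasp_force: 30.0
```

Emit:
step_arm(
  targets=[
    [-1,0,0,0.04,0],
    [-1,0,0,0.08,0],
    [-1,0,0,0.14,0],
    [-1,0,0,0.2,0],
    [-1,0,0,0.26,0],
    [-1,0,0,0.32,0],
    [-1,0,0,0.36,0],
    [-1,0,0,0.36,0],
    [-1,0,0,0.36,0],
  ],
)

```text
time_s: 3.85
position: [0.4815, -0.1228, 0.1071]
tcp_rot: [[0.161, 0.987, -0.0], [0.987, -0.161, 0.0], [0.0, -0.0, -1.0]]
force: [-0.2, -1.3, -2.4]
opening: 0.644
grasp_force: 30.0
```

```bash
python3 - <<'E'
from h import *
s=capture("side")["color"][:,:,::-1]; w=capture("wrist")["color"][:,:,::-1]
a=cv2.resize(s[130:250,270:390],(480,480),interpolation=cv2.INTER_CUBIC); b=cv2.resize(w[100:420,213:427],(321,480))
cv2.imwrite("pics/l1.png",np.hstack([a,b]))
st=read_state();print(st["position"],st["force"],st["moment"])
E
```

```text
[ 0.48118529 -0.12267536  0.10647285] [ 0.97317726 -0.33870705 -3.46821407] [ 0.06259751 -0.14044253  0.00461912]
```

View pics/l1.png

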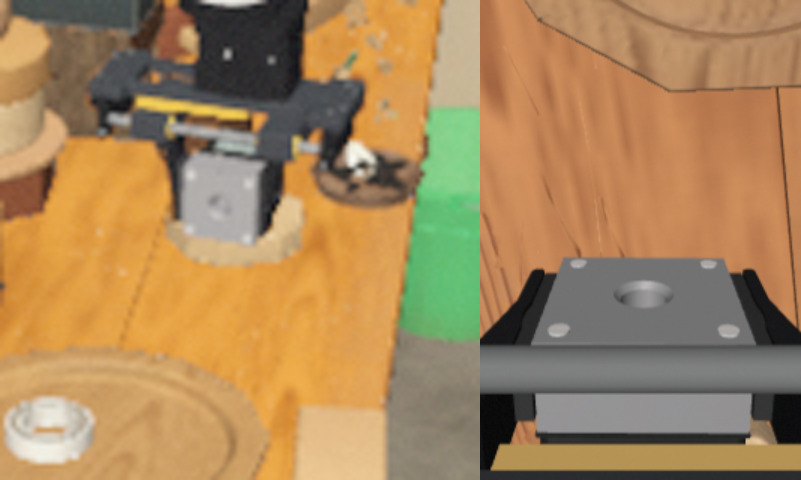

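The monitor pivoted in the grip. The wrist crop shows the grey top face with its far corners at (562,258) and (724,258) and the hole centre at (643,294). I'll fit the tilt from those points.

```bash
cat >> h.py <<'E'
from scipy.optimize import least_squares
def fit(w,G,ang,pts,lab):
    # monitor frame: x=(cos a,sin a,0); tilt t: z = cos t*u + sin t*Z ; params t, g, b (grasp point coords z=g,y=b in monitor), dx
    a=np.radians(ang); X=np.array([np.cos(a),np.sin(a),0]); u=np.array([-np.sin(a),np.cos(a),0]); Z=np.array([0,0,1.])
    def pose(q):
        t,g,b,dx=q; z=np.cos(t)*u+np.sin(t)*Z; y=np.cross(z,X)
        return X,y,z,G+X*dx-z*g-y*b
    def r(q):
        x,y,z,o=pose(q); P=np.array([o+x*l[0]+y*l[1]+z*l[2] for l in lab])
        return np.r_[(proj(w,P)-pts).ravel(),(q[1:]-[.07,0,0])*300]
    s=least_squares(r,[.7,.07,0,0]); return s.x,r(s.x),pose(s.x)
E
python3 - <<'E'
from h import *
w=capture("wrist"); st=read_state(); G=st["position"]+[0,0,.011]
pts=np.array([(213+(x-480)/1.5,100+y/1.5) for x,y in [(562,258),(724,258),(643,294)]])
q,r,p=fit(w,G,-9.3,pts,[(-.028,.028,.08),(.028,.028,.08),(0,0,.08)])
print(np.degrees(q[0]),q[1:],r.round(2)); print("base",p[3].round(4),"edge",(p[3]+p[1]*.028).round(4))
q,r,p=fit(w,G,-9.3,pts,[(-.028,-.028,.08),(.028,-.028,.08),(0,0,.08)])
print(np.degrees(q[0]),q[1:],r.round(2))
E
```

```text
0.009491625564813944 [ 0.06873605  0.00117083 -0.00074441] [ 0.33 -0.1  -0.19  0.05 -0.1   0.07 -0.38  0.35 -0.22]
base [ 0.4693 -0.1904  0.1185] edge [ 0.4693 -0.1904  0.0905]
-52.69878305615499 [ 0.057674   -0.02472602 -0.00075894] [-3.49 -0.69  3.49 -0.52  0.04  1.16 -3.7  -7.42 -0.23]
```

The fit says the tilt is 0°: the grip holds the monitor rigidly, so it did not pivot. I'll lower it close to the table and see whether an intermediate opening command reduces the grip force.

Emit:
step_arm(
  targets=[
    [-1,0,0,-0.08,0],
    [-1,0,0,-0.16,0],
    [-1,0,0,-0.24,0],
    [-1,0,0,-0.3,0],
    [-1,0,0,-0.33,0],
    [-1,0,0,-0.33,0],
    [0.1,0,0,-0.33,0],
    [0.1,0,0,-0.33,0],
  ],
)

```text
time_s: 4.8
position: [0.4823, -0.1232, 0.0252]
tcp_rot: [[0.161, 0.987, 0.001], [0.987, -0.161, -0.001], [-0.0, 0.001, -1.0]]
force: [-0.1, 0.2, -3.1]
opening: 0.639
grasp_force: 30.0
```

Emit:
step_arm(
  targets=[
    [0.24,0,0,0,0],
    [0.24,0,0,0,0],
  ],
)

```text
time_s: 5.0
position: [0.4821, -0.1231, 0.0252]
tcp_rot: [[0.161, 0.987, 0.001], [0.987, -0.161, -0.001], [-0.0, 0.001, -1.0]]
force: [0.1, -0.5, -3.8]
opening: 0.643
grasp_force: 30.0
```

Emit:
step_arm(
  targets=[
    [0.27,0,0,0,0],
    [0.27,0,0,0,0],
  ],
)

```text
time_s: 5.2
position: [0.4819, -0.123, 0.0248]
tcp_rot: [[0.161, 0.987, 0.0], [0.987, -0.161, -0.0], [-0.0, 0.0, -1.0]]
force: [0.9, -0.1, -2.4]
opening: 0.64
grasp_force: 30.0
```

Emit:
step_arm(
  targets=[
    [0.282,0,0,0,0],
    [0.282,0,0,0,0],
  ],
)

```text
time_s: 5.4
position: [0.4818, -0.123, 0.0246]
tcp_rot: [[0.161, 0.987, 0.0], [0.987, -0.161, -0.0], [-0.0, 0.0, -1.0]]
force: [-0.1, -0.1, -2.9]
opening: 0.641
grasp_force: 9.4
```

Emit:
step_arm(
  targets=[
    [0.286,0,0,0,0],
    [0.286,0,0,0,0],
  ],
)

```text
time_s: 5.6
position: [0.4819, -0.123, 0.0247]
tcp_rot: [[0.161, 0.987, 0.0], [0.987, -0.161, -0.0], [-0.0, 0.0, -1.0]]
force: [-0.2, 0.1, -1.0]
opening: 0.648
grasp_force: 1.5
```

Emit:
step_arm(
  targets=[
    [0.29,0,0,0,0],
    [0.29,0,0,0,0],
  ],
)

```text
time_s: 5.8
position: [0.4819, -0.123, 0.0247]
tcp_rot: [[0.161, 0.987, 0.0], [0.987, -0.161, -0.0], [-0.0, 0.0, -1.0]]
force: [-0.0, -0.7, 0.3]
opening: 0.642
grasp_force: 0.1
```

The grip force falls off smoothly near 0.285, so a light pinch can act as a hinge. I'll set the monitor back down, pinch it lightly and lift slowly so that the heavy base swings down.

Emit:
step_arm(
  targets=[
    [0.33,0,0,0,0],
    [0.33,0,0,-0.014,0],
    [0.33,0,0,-0.028,0],
    [0.33,0,0,-0.028,0],
    [0.283,0,0,-0.028,0],
    [0.283,0,0,-0.028,0],
    [0.283,0,0,-0.028,0],
    [0.283,0,0,-0.028,0],
  ],
)

```text
time_s: 6.6
position: [0.4818, -0.123, 0.0175]
tcp_rot: [[0.161, 0.987, 0.0], [0.987, -0.161, -0.0], [-0.0, 0.0, -1.0]]
force: [0.8, -0.1, -1.2]
opening: 0.642
grasp_force: 6.1
```

Emit:
step_arm(
  targets=[
    [0.283,0,0,0.01,0],
    [0.283,0,0,0.02,0],
    [0.283,0,0,0.03,0],
    [0.283,0,0,0.04,0],
    [0.283,0,0,0.05,0],
    [0.283,0,0,0.06,0],
    [0.283,0,0,0.07,0],
    [0.283,0,0,0.08,0],
    [0.283,0,0,0.09,0],
    [0.283,0,0,0.1,0],
    [0.283,0,0,0.11,0],
    [0.283,0,0,0.12,0],
    [0.283,0,0,0.13,0],
    [0.283,0,0,0.14,0],
    [0.283,0,0,0.15,0],
    [0.283,0,0,0.16,0],
    [0.283,0,0,0.17,0],
    [0.283,0,0,0.18,0],
    [0.283,0,0,0.19,0],
    [0.283,0,0,0.19,0],
  ],
)

```text
time_s: 8.6
position: [0.482, -0.123, 0.0654]
tcp_rot: [[0.161, 0.987, 0.001], [0.987, -0.161, -0.0], [-0.0, 0.001, -1.0]]
force: [-0.8, -0.1, -2.8]
opening: 0.643
grasp_force: 6.1
```

```bash
python3 - <<'E'
from h import *
s=capture("side")["color"][:,:,::-1]; w=capture("wrist")["color"][:,:,::-1]
a=cv2.resize(s[130:250,270:390],(480,480),interpolation=cv2.INTER_CUBIC); b=cv2.resize(w[100:420,213:427],(321,480))
cv2.imwrite("pics/l2.png",np.hstack([a,b]))
E
```

```text
(no output)
```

View pics/l2.png

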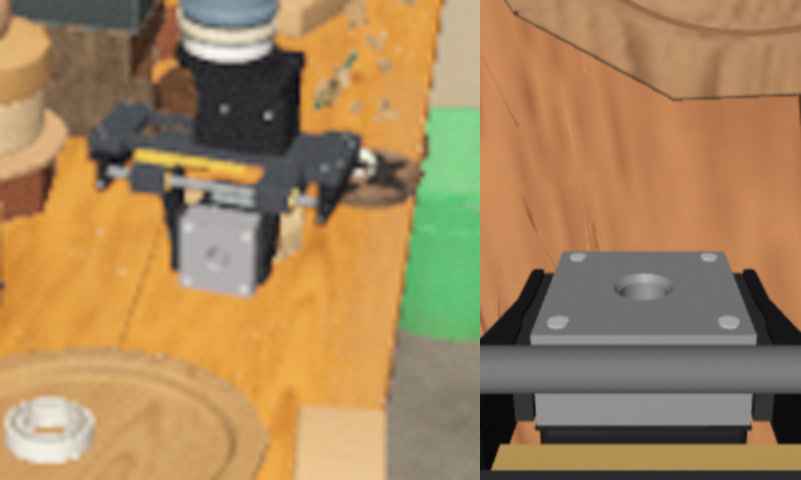

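The monitor is still nearly level: the hole is at (643,287) and the far edge at row 252. I'll ease the grip off in small steps and track the far edge and hole rows in code.

```bash
cat >> h.py <<'E'
def tilt():
    w=capture("wrist"); im=w["color"].astype(int); st=read_state(); G=st["position"]+[0,0,.011]
    a=np.radians(-9.3);X=np.array([np.cos(a),np.sin(a),0]);u=np.array([-np.sin(a),np.cos(a),0]);Z=np.array([0,0,1.])
    c0=int(round(proj(w,G+u*.02)[0])); sat=(im.max(2)-im.min(2))[:,c0-3:c0+4].mean(1)
    rows=np.where(sat[200:330]<25)[0]; v=rows[0]+200 if len(rows) else None
    best=[]
    for t in range(-10,100,2):
        T=np.radians(t); z=np.cos(T)*u+np.sin(T)*Z; y=np.cross(z,X); P=G+z*.0113
        best.append((t,proj(w,P+y*.028)[1],proj(w,P-y*.028)[1],proj(w,P)[1]))
    best=np.array(best); e=np.minimum(best[:,1],best[:,2])
    print("edge row",v,"tilt cands",best[np.argsort(abs(e-v))[:3],0] if v else None,"F",st["force"].round(1),st["grasp_force"],st["position"].round(4))
    return w,best
E
python3 -c "
from h import *
w,b=tilt(); print(b[::5].round(1))"
```

```text
edge row 268 tilt cands [88.  4.  6.] F [-0.6  1.1 -3.3] 6.0767530305020045 [ 0.4817 -0.123   0.065 ]
[[-10.  278.7 313.9 293.3]
 [  0.  271.1 328.4 294.9]
 [ 10.  264.4 342.5 297.2]
 [ 20.  258.8 355.5 300.2]
 [ 30.  254.6 366.9 303.8]
 [ 40.  252.1 376.2 308. ]
 [ 50.  251.3 383.  312.4]
 [ 60.  252.6 387.2 317.1]
 [ 70.  256.  388.9 321.8]
 [ 80.  261.7 388.1 326.4]
 [ 90.  269.7 385.3 330.7]]
```

Emit:
step_arm(
  targets=[
    [0.2835,0,0,-0.04,0],
    [0.284,0,0,-0.04,0],
    [0.2845,0,0,-0.04,0],
    [0.2845,0,0,-0.04,0],
    [0.2845,0,0,-0.04,0],
  ],
)

```text
time_s: 9.25
position: [0.4817, -0.123, 0.055]
tcp_rot: [[0.161, 0.987, -0.0], [0.987, -0.161, -0.0], [-0.0, -0.0, -1.0]]
force: [-0.8, 0.4, -2.1]
opening: 0.642
grasp_force: 3.7
```

```bash
python3 -c "
from h import *
tilt()"
```

```text
edge row 246 tilt cands [48. 50. 46.] F [ 0.2 -0.4 -1.9] 3.6588680244494753 [ 0.4818 -0.123   0.0551]
```

The monitor swung to about 45° and its base edge is now on the table. Next I'll move the grasp along the arc over that edge to bring it upright.

Emit:
step_arm(
  targets=[
    [0.2845,-0.004,-0.024,0.009,0],
    [0.2845,-0.008,-0.048,0.017,0],
    [0.2845,-0.012,-0.073,0.024,0],
    [0.2845,-0.016,-0.098,0.029,0],
    [0.2845,-0.02,-0.124,0.032,0],
    [0.2845,-0.0245,-0.15,0.032,0],
    [0.2845,-0.0245,-0.15,0.032,0],
  ],
)

```text
time_s: 10.0
position: [0.4755, -0.1619, 0.0632]
tcp_rot: [[0.162, 0.987, 0.0], [0.987, -0.162, -0.001], [-0.001, 0.0, -1.0]]
force: [-0.9, -1.0, 2.9]
opening: 0.639
grasp_force: 3.8
```

```bash
python3 -c "
from h import *
w,b=tilt()
im=w['color'][:,:,::-1][100:420,160:480]; s=capture('side')['color'][:,:,::-1][130:250,270:390]
cv2.imwrite('pics/l3.png',np.hstack([cv2.resize(s,(400,400),interpolation=cv2.INTER_CUBIC),cv2.resize(im,(400,400))]))"
```

```text
edge row 250 tilt cands [48. 50. 46.] F [-1.7 -1.3  2.3] 3.799648280837573 [ 0.4756 -0.1615  0.0632]
```

View pics/l3.png

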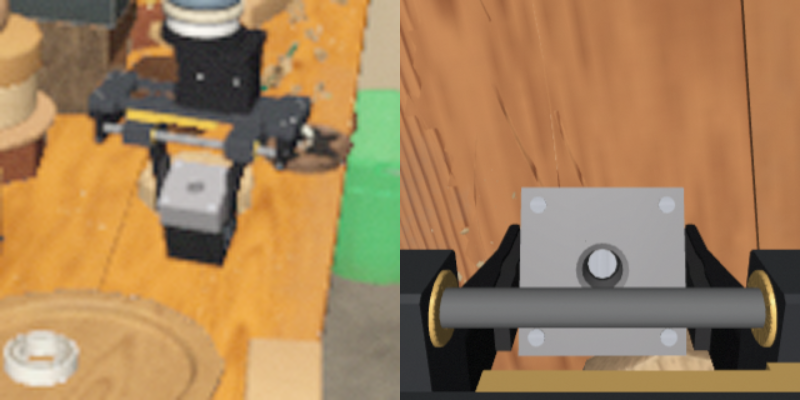

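The monitor is now about 70° up, its hole and button visible at (602,263). I'll continue the arc to upright, seat it and let go.

Emit:
step_arm(
  targets=[
    [0.2845,-0.004,-0.026,-0.002,0],
    [0.2845,-0.0085,-0.051,-0.006,0],
    [0.2845,-0.0125,-0.076,-0.014,0],
    [0.2845,-0.0165,-0.099,-0.024,0],
    [0.2845,-0.0165,-0.099,-0.03,0],
    [0.2845,-0.0165,-0.099,-0.03,0],
    [0.287,-0.0165,-0.099,-0.03,0],
    [0.29,-0.0165,-0.099,-0.03,0],
    [0.3,-0.0165,-0.099,-0.03,0],
    [0.35,-0.0165,-0.099,-0.03,0],
    [0.5,-0.0165,-0.099,-0.03,0],
    [0.5,-0.0165,-0.099,-0.03,0],
  ],
)

```text
time_s: 11.3
position: [0.4716, -0.1851, 0.0556]
tcp_rot: [[0.161, 0.987, 0.0], [0.987, -0.161, -0.0], [0.0, 0.0, -1.0]]
force: [0.5, 0.9, 0.6]
opening: 0.733
grasp_force: 0.0
```

Emit:
step_arm(
  targets=[
    [0.5,0,0,0.1,0],
    [0.5,0,0,0.24,0],
    [0.5,0,0,0.4,0],
    [0.6,0,0,0.55,0],
    [1,0,-0.06,0.7,0],
    [1,0,-0.18,0.7,0],
    [1,0,-0.18,0.7,0],
  ],
)

```text
time_s: 12.0
position: [0.473, -0.2338, 0.2325]
tcp_rot: [[0.164, 0.987, 0.005], [0.987, -0.163, -0.005], [-0.004, 0.006, -1.0]]
force: [0.2, 0.2, -0.9]
opening: 0.962
grasp_force: 0.0
```

```bash
python3 -c "
from h import *
w=capture('wrist'); s=capture('side'); st=read_state(); print(st['time_s'],st['position'])
G=np.array([.471,-.187,.08]); p=proj(w,G); q=proj(s,G); print(p,q)
a,b=(int(p[0])-66,int(p[1])-66); c,d=int(q[0])-40,int(q[1])-40; print(a,b,c,d)
np.savez('w2.npz',**w); np.savez('s2.npz',**s)
cv2.imwrite('pics/u1.png',np.hstack([cv2.resize(s['color'][d:d+80,c:c+80,::-1],(400,400),interpolation=cv2.INTER_CUBIC),cv2.resize(w['color'][b:b+133,a:a+133,::-1],(399,400),interpolation=cv2.INTER_CUBIC)]))"
```

```text
12.1 [ 0.47098923 -0.23008777  0.23033614]
[310.54684066 173.22239413] [330.51928124 182.84488517]
244 107 290 142
```

View pics/u1.png

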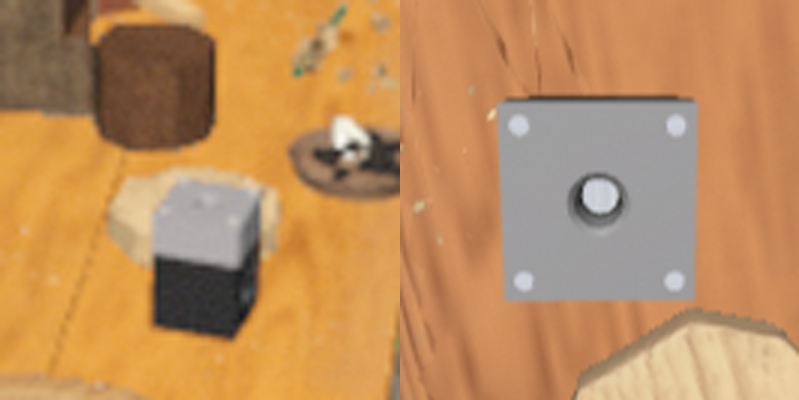

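The monitor stands upright and free: the side view shows black base down and grey cover up, and the wrist crop shows the hole at (598,200). I'll compute the hole position and move to the pin.

```bash
python3 - <<'E'
from h import *
w=dict(np.load('w2.npz')); s=dict(np.load('s2.npz'))
pw=(244+198/3-.3,107+200/3.008-.3); ps=(290+206/5-.4,142+201/5-.4)
print(ray(w,pw,.08),ray(s,ps,.08),tri([w,s],[pw,ps]))
C=[ray(w,(244+(x-400)/3-.3,107+y/3.008-.3),.08) for x,y in [(498,100),(697,100),(695,300),(505,300)]]
print(np.round(C,4),np.mean(C,0))
E
```

```text
[ 0.47028611 -0.186853    0.08      ] [ 0.4710488  -0.19443731  0.08      ] [ 0.47033207 -0.18643682  0.08387222]
[[ 0.4475 -0.1552  0.08  ]
 [ 0.5023 -0.1642  0.08  ]
 [ 0.4935 -0.2202  0.08  ]
 [ 0.4382 -0.211   0.08  ]] [ 0.47038198 -0.18767475  0.08      ]
```

Emit:
step_arm(
  targets=[
    [1,-0.03,0.1,0.12,0],
    [1,-0.06,0.25,0.12,0],
    [1,-0.09,0.4,0.12,0],
    [1,-0.12,0.55,0.12,0],
    [1,-0.14,0.7,0.12,0],
    [1,-0.16,0.85,0.12,0],
    [1,-0.18,1.0,0.12,0],
    [1,-0.18,1.0,0.12,0],
  ],
)

```text
time_s: 12.9
position: [0.4231, 0.0245, 0.2594]
tcp_rot: [[0.156, 0.988, -0.005], [0.988, -0.155, 0.003], [0.002, -0.006, -1.0]]
force: [0.0, -0.6, -0.6]
opening: 1.002
grasp_force: 0.0
```

Emit:
step_arm(
  targets=[
    [1,-0.02,0.16,0,0.005],
    [1,-0.04,0.32,0,0.01],
    [1,-0.06,0.48,0,0.017],
    [1,-0.08,0.64,0,0.017],
    [1,-0.09,0.8,0,0.017],
    [1,-0.09,0.9,0,0.017],
    [1,-0.09,0.9,0,0.017],
    [1,-0.09,0.9,0,0.017],
  ],
)

```text
time_s: 13.7
position: [0.4032, 0.2445, 0.2597]
tcp_rot: [[0.107, 0.994, -0.002], [0.994, -0.107, -0.001], [-0.002, -0.002, -1.0]]
force: [0.8, -0.8, -0.3]
opening: 1.002
grasp_force: 0.0
```

```bash
python3 -c "
from h import *
w=capture('wrist'); st=read_state(); print(st['time_s'],st['position'],st['joint_positions'])
p=proj(w,np.array([.403,.310,.11])); a,b=(int(p[0])-80,int(p[1])-60); print(p,a,b)
np.savez('w3.npz',**w)
cv2.imwrite('pics/p1.png',cv2.resize(w['color'][max(b,0):max(b,0)+120,a:a+160,::-1],(800,600),interpolation=cv2.INTER_CUBIC))"
```

```text
13.75 [0.40331382 0.24399188 0.25984357] [ 1.75749615e+01  1.61619228e+01  1.01256870e+02 -3.87840479e-02
  6.27093453e+01  2.38001023e+01]
[314.56438096 150.91576405] 234 90
```

View pics/p1.png

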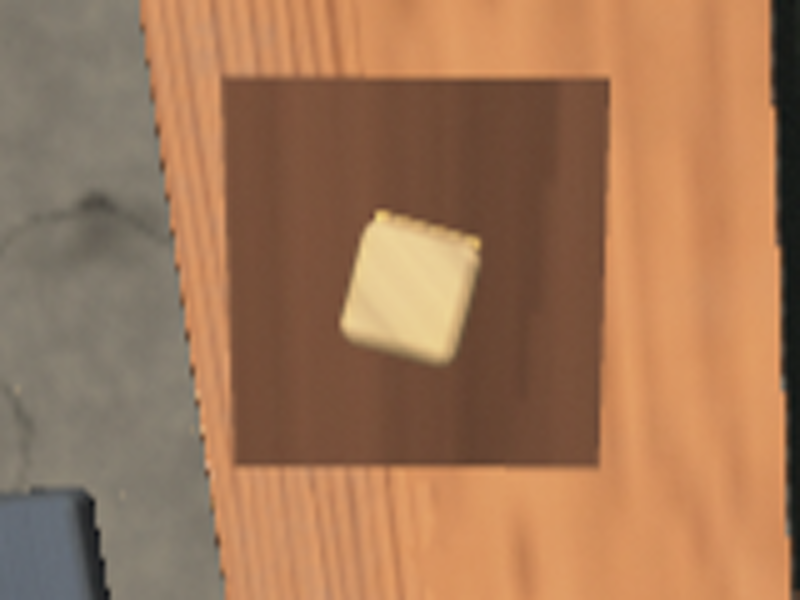

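The wrist crop shows the pale handle upright in the dark block, top-face corners at about (371,219), (480,252), (450,365) and (341,328). It is turned about 16° relative to the block.

```bash
python3 - <<'E'
from h import *
w=dict(np.load('w3.npz')); f=lambda x,y:(234+x/5-.4,90+y/5-.4)
H=np.array([ray(w,f(*p),.122) for p in [(371,219),(480,252),(450,365),(341,328)]]); B=np.array([ray(w,f(*p),.056) for p in [(222,77),(610,77),(600,466),(234,466)]])
print(H.mean(0),B.mean(0),H.round(4))
for Q in (H,B):
    for a,b in ((0,1),(3,2),(3,0),(2,1)): d=Q[b]-Q[a]; print(np.degrees(np.arctan2(d[1],d[0])).round(1),np.linalg.norm(d).round(4))
E
```

```text
[0.40451199 0.31286423 0.122     ] [0.40436054 0.31237653 0.056     ] [[0.3995 0.3246 0.122 ]
 [0.4162 0.3178 0.122 ]
 [0.4096 0.3007 0.122 ]
 [0.3927 0.3084 0.122 ]]
-22.3 0.018
-24.5 0.0186
67.2 0.0176
68.8 0.0183
-6.1 0.0738
-6.1 0.0741
83.7 0.0738
84.0 0.0737
```

Emit:
step_arm(
  targets=[
    [1,0.004,0.14,0,-0.045],
    [1,0.004,0.274,0,-0.091],
    [1,0.004,0.274,0,-0.091],
    [1,0.004,0.274,-0.15,-0.091],
    [1,0.004,0.274,-0.3,-0.091],
    [1,0.004,0.274,-0.42,-0.091],
    [1,0.004,0.274,-0.54,-0.091],
    [1,0.004,0.274,-0.64,-0.091],
    [1,0.004,0.274,-0.711,-0.091],
    [1,0.004,0.274,-0.711,-0.091],
    [1,0.004,0.274,-0.711,-0.091],
  ],
)

```text
time_s: 14.85
position: [0.4052, 0.312, 0.0829]
tcp_rot: [[0.385, 0.923, -0.001], [0.923, -0.385, -0.001], [-0.001, -0.001, -1.0]]
force: [0.7, -1.0, -0.7]
opening: 1.005
grasp_force: 0.0
```

Emit:
step_arm(
  targets=[
    [-1,0,0,0,0],
    [-1,0,0,0,0],
    [-1,0,0,0,0],
    [-1,0,0,0,0],
    [-1,0,0,0,0],
    [-1,0,0,0,0],
    [-1,0,0,0,0],
    [-1,0,0,0,0],
  ],
)

```text
time_s: 15.65
position: [0.405, 0.3133, 0.0828]
tcp_rot: [[0.384, 0.923, -0.0], [0.923, -0.384, -0.0], [-0.0, -0.0, -1.0]]
force: [-0.1, -0.0, -0.4]
opening: 0.358
grasp_force: 0.0
```

Emit:
step_arm(
  targets=[
    [-1,0,0,0,0],
    [-1,0,0,0,0],
    [-1,0,0,0,0],
    [-1,0,0,0,0],
    [-1,0,0,0,0],
    [-1,0,0,0,0],
  ],
)

```text
time_s: 16.25
position: [0.4049, 0.3133, 0.0828]
tcp_rot: [[0.384, 0.923, -0.0], [0.923, -0.384, -0.0], [-0.0, -0.0, -1.0]]
force: [0.4, -0.8, -0.4]
opening: 0.228
grasp_force: 30.0
```

Emit:
step_arm(
  targets=[
    [-1,0,0,0.04,0],
    [-1,0,0,0.08,0],
    [-1,0,0,0.12,0],
    [-1,0,0,0.18,0],
    [-1,0,0,0.26,0],
    [-1,0,0,0.36,0],
    [-1,0,0,0.48,0],
    [-1,0,0,0.56,0],
    [-1,0,0,0.56,0],
  ],
)

```text
time_s: 17.15
position: [0.4069, 0.3143, 0.2266]
tcp_rot: [[0.384, 0.923, 0.008], [0.923, -0.384, 0.004], [0.006, 0.006, -1.0]]
force: [0.5, -0.3, -1.0]
opening: 0.233
grasp_force: 30.0
```

Emit:
step_arm(
  targets=[
    [-1,0.02,-0.1,0,0],
    [-1,0.04,-0.25,0,0],
    [-1,0.06,-0.4,0,0],
    [-1,0.08,-0.55,0,0],
    [-1,0.1,-0.7,0,0],
    [-1,0.11,-0.85,0,0],
    [-1,0.12,-1.0,0,0],
    [-1,0.12,-1.0,0,0],
  ],
)

```text
time_s: 17.95
position: [0.4353, 0.0597, 0.2224]
tcp_rot: [[0.389, 0.921, -0.0], [0.921, -0.389, -0.001], [-0.001, 0.0, -1.0]]
force: [-0.4, 1.0, -0.3]
opening: 0.227
grasp_force: 30.0
```

Emit:
step_arm(
  targets=[
    [-1,0.02,-0.15,0,0],
    [-1,0.04,-0.3,0,0],
    [-1,0.07,-0.45,0,0],
    [-1,0.1,-0.6,0,0],
    [-1,0.12,-0.75,0,0],
    [-1,0.14,-0.87,0,0],
    [-1,0.142,-0.95,0,0],
    [-1,0.142,-1.0,0,0],
    [-1,0.142,-1.0,0,0],
    [-1,0.142,-1.0,0,0],
    [-1,0.142,-1.0,0,0],
  ],
)

```text
time_s: 19.05
position: [0.4701, -0.1852, 0.2226]
tcp_rot: [[0.383, 0.924, -0.001], [0.924, -0.383, 0.001], [0.001, -0.001, -1.0]]
force: [0.1, -0.3, -0.1]
opening: 0.228
grasp_force: 30.0
```

```bash
python3 -c "
from h import *
w=capture('wrist'); s=capture('side'); t=read_state(); print(t['time_s'],t['position'],t['tcp_rot'].round(3)); tip=t['position']+t['tcp_rot'][:,2]*.0728
for c in (w,s): print(proj(c,tip),proj(c,[.4704,-.1872,.08]))
np.savez('w4.npz',**w); np.savez('s4.npz',**s)
q=proj(s,[.4704,-.1872,.11]); c,d=int(q[0])-30,int(q[1])-40
p=proj(w,[.4704,-.1872,.11]); a,b=int(p[0])-66,int(p[1])-88; print(a,b,c,d)
cv2.imwrite('pics/f1.png',np.hstack([cv2.resize(s['color'][d:d+80,c:c+60,::-1],(396,528),interpolation=cv2.INTER_CUBIC),cv2.resize(w['color'][b:b+176,a:a+132,::-1],(396,528),interpolation=cv2.INTER_CUBIC)]))"
```

```text
19.15 [ 0.47033551 -0.18544717  0.22280803] [[ 0.383  0.924 -0.   ]
 [ 0.924 -0.383  0.   ]
 [ 0.    -0.001 -1.   ]]
[323.33651328 255.50164638] [324.01745269 230.156951  ]
[331.4377488  162.06849801] [330.7213167  182.83255211]
258 152 301 133
```

View pics/f1.png

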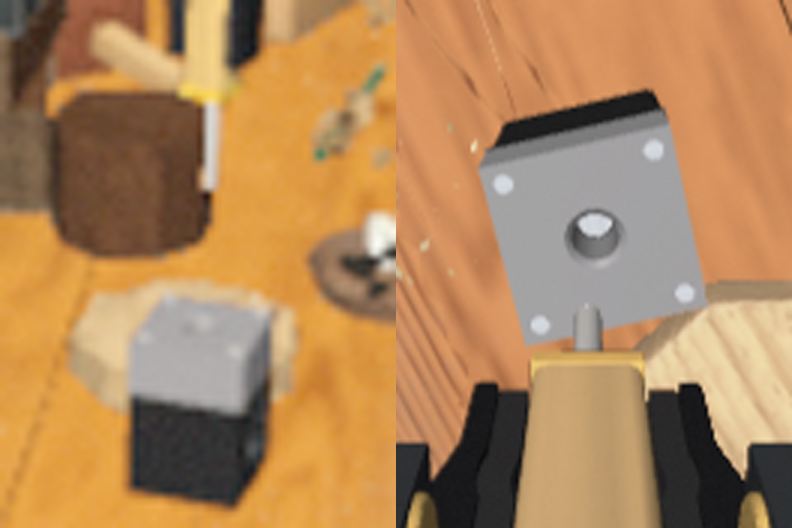

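The hole is at (594,236) and the pin tip at (588,309) in the wrist crop, about 1 mm off the prediction. I'll correct for that and descend.

Emit:
step_arm(
  targets=[
    [-1,0.005,-0.01,0,0],
    [-1,0.005,-0.01,-0.08,0],
    [-1,0.005,-0.01,-0.16,0],
    [-1,0.005,-0.01,-0.22,0],
    [-1,0.005,-0.01,-0.25,0],
    [-1,0.005,-0.01,-0.265,0],
    [-1,0.005,-0.01,-0.28,0],
    [-1,0.005,-0.01,-0.295,0],
    [-1,0.005,-0.01,-0.31,0],
    [-1,0.005,-0.01,-0.325,0],
    [-1,0.005,-0.01,-0.325,0],
    [-1,0.005,-0.01,-0.325,0],
  ],
)

```text
time_s: 20.35
position: [0.4718, -0.1893, 0.1415]
tcp_rot: [[0.384, 0.923, -0.0], [0.923, -0.384, -0.0], [-0.0, 0.0, -1.0]]
force: [0.6, 0.3, 0.0]
opening: 0.228
grasp_force: 30.0
```

Emit:
step_arm(
  targets=[
    [-1,0,0,-0.012,0],
    [-1,0,0,-0.024,0],
    [-1,0,0,-0.034,0],
    [-1,0,0,-0.042,0],
    [-1,0,0,-0.046,0],
    [-1,0,0,-0.05,0],
    [-1,0,0,-0.054,0],
    [-1,0,0,-0.054,0],
    [-1,0,0,-0.054,0],
  ],
)

```text
time_s: 21.25
position: [0.4717, -0.1892, 0.1282]
tcp_rot: [[0.384, 0.923, -0.0], [0.923, -0.384, 0.0], [0.0, -0.0, -1.0]]
force: [-0.3, 0.2, 2.5]
opening: 0.223
grasp_force: 30.0
```

Emit:
step_arm(
  targets=[
    [-1,0,0,-0.004,0],
    [-1,0,0,-0.008,0],
    [-1,0,0,-0.012,0],
    [-1,0,0,-0.012,0],
    [-1,0,0,-0.012,0],
  ],
)

```text
time_s: 21.75
position: [0.4717, -0.1892, 0.1255]
tcp_rot: [[0.384, 0.923, 0.0], [0.923, -0.384, -0.0], [-0.0, 0.0, -1.0]]
force: [-0.9, 0.3, 7.0]
opening: 0.229
grasp_force: 30.0
```

Emit:
step_arm(
  targets=[
    [-1,0,0,-0.003,0],
    [-1,0,0,-0.006,0],
    [-1,0,0,-0.006,0],
    [-1,0,0,-0.006,0],
    [-1,0,0,-0.006,0],
  ],
)

```text
time_s: 22.25
position: [0.4718, -0.1892, 0.1251]
tcp_rot: [[0.384, 0.923, 0.0], [0.923, -0.384, -0.0], [-0.0, 0.001, -1.0]]
force: [-2.9, 1.2, 16.5]
opening: 0.225
grasp_force: 30.0
```

Emit:
step_arm(
  targets=[
    [-1,0,0,0,0],
    [-1,0,0,0,0],
    [-1,0,0,0,0],
    [-1,0,0,0,0],
    [-1,0,0,0,0],
  ],
)

```text
time_s: 22.75
position: [0.4718, -0.1892, 0.1251]
tcp_rot: [[0.384, 0.923, 0.0], [0.923, -0.384, -0.0], [-0.0, 0.001, -1.0]]
force: [-3.0, 1.5, 15.6]
opening: 0.228
grasp_force: 30.0
```

The force is steady at about 16 N with the button bottomed, so I'm handing in.

```bash
python3 -c "
from rig import *
print(hand_in())"
```

```text
the job is handed in; nothing more can be done
None
```

I handed the job in at about 23 s: the monitor stood upright on its own, and the gripped pin held the button down at a steady 16 N (fully down at about 5 N); there was no picture after the press, so that rests on the force and height readings.

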